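# Pop the tea stand's push-to-open drawer

### The job

One of the dipping dishes is standing on the table in front of the tea stand's tilt-out drawer: with the fingers, push it along the table to the left or right until no part of it is in front of the drawer front, without lifting or tipping it. Then press the shut drawer front inwards near its upper edge with the fingertips so that its push-to-open catch lets go, and back away so that the spring swings it ajar; leave it ajar. Leave everything else where it stands.

Things in the scene. Friction and masses are not known exactly. Their poses are not given: they have to be found in the camera images.
- stand: Small square teak stand, fixed to the table, 240 x 240 mm, 80 mm high. Origin: on the table under its centre; z up, -x towards its front (the drawer side), y to the left seen from the robot.
- drawer (a joint): Tilt-out drawer front on a pivot along its lower edge, 12 mm above the table. Rad: about 0.01 to 0.02 shut and latched, negative pushed in, positive tilted out. A spring pushes it out, a catch holds it; pressing near the top takes about 4 N, the catch lets go at about -0.05, a firm stop lies at -0.10 (6 mm at the top). Let go, it follows the finger out and swings to a stop at 0.5.
- front_press (a point): Middle of the front's outer face, 64 mm above the table, 12 mm under its upper edge; anywhere along the upper part works too. The front is a plain teak panel 200 mm wide, 12 mm thick, from 6 to 76 mm above the table; its outer face is 140 mm from the stand's centre along the stand's -x. Axes turn with the drawer; shut, as the stand's (-x out of the face).
- dish_mid (a point): The dish to push: round white porcelain dipping dish on the table in front of the drawer, 70 mm across at the rim, 48 mm at the foot, 22 mm high, 100 g (may vary). The point is on its axis, half-way up (11 mm). To be clear of the drawer front its centre must be at least 135 mm from the stand's centre along the stand's y, either way.
- dish_b: Bystander: a dish like the first, standing on the stand's top; origin under its centre.
- dish_c: Bystander: another dish on the stand's top, in a row with dish_b; origin under its centre.
- lid_rest: Bystander: celadon teapot lid rest, 60 mm across, 30 mm high, on the stand's top; origin under its centre.
- spoon: Bystander: bamboo spoon 175 mm long, 8 mm thick, lying on the table to the right; origin on its underside, axis x towards its bowl (bowl end 92 mm from the origin).
- scoop: Bystander: stainless strainer scoop on the table, bowl 68 mm across and 28 mm high, handle to 130 mm from the bowl's centre along its -x; origin under the bowl's centre.
- cup: Bystander: porcelain cup on the table beside the stand, 64 mm across, 65 mm high; origin under its centre.
- tin: Bystander: steel tea tin on the table on the stand's other side, 64 mm across, 90 mm high; origin under its centre.

How it is judged:
By the outcome, as a careful person would: the job done as asked, in the order asked, and still so for the second after the job is handed in, with the robot touching nothing.
It also fails if it takes over 48 s, if anything falls off the work surface, if the arm or the gripper's body presses on something with over 40 N, if the wrist force passes 120 N, or if a joint passes its speed limit or range.

### The arm

A 6-joint arm with a two-finger parallel gripper is mounted at the origin on the work surface. World frame = base frame: x ahead of the robot, y to its left, z up, the work surface at z = 0. Lengths are in m, angles in rad, forces in N, time in s.
With the tool pointing down it reaches from about 0.275 to 0.825 m from the base axis. Payload 5.2 kg.
Tool frame: the origin (TCP) lies on the centre line of the jaws, within the pads' length; the fingertips stand 22 mm ahead of it and the grasp point (between the pads) lies 3 mm ahead of it; z points along the fingers, y is the line along which they close (so a half turn about z gives the same grasp; the last joint's range is limited). The gripper opens to 93 mm and grips with 3 to 60 N. Pads are 15 mm wide; open, the fingers measure 128 mm over their backs; the gripper's body (75 mm by 188 mm) begins 65 mm behind the grasp point.
Start: joints at [1.081, 0.259, 1.535, -0, 1.348, -0.203], TCP at [0.156, 0.528, 0.241] pointing down, gripper open.
Joint ranges: [-3.14, 3.14], [-0.91, 2.08], [0.19, 2.58], [-1.22, 4.36], [0.22, 2.71], [-3.12, 3.12]. Speed limits (rad/s): [2.57, 2.57, 3.14, 3.14, 3.14, 3.14].

### API

Orientations are given as a unit quaternion [x, y, z, w].
In Python, from station import sensors, cams, order gives the robot as it stands.
- The arm moves only by the shell command python3 -m pendant 'ROWS'. ROWS is JSON, a list of rows, each an object of numbers: "x", "y", "z": the shift along the tool's x, y, z in units of 120 mm (1.0 is 120 mm); "ax", "ay", "az": the turn, a rotation vector about the tool's x, y, z in units of 90 degrees (1.0 is 90 degrees); "hand": the finger opening in mm, from 0 to 93. A call has 1 to 10 rows; each row is the pose to reach, as a shift and turn from the pose commanded when the call began, along the tool's axes at that moment; what a row does not reach only later rows make up. A row lasts 1/8 s, in which the tool goes at most 62.5 mm and 10.7 degrees, less where a joint would pass 70% of its speed; a pose out of reach is approached as far as the arm can. A call with a number of a shift or a turn outside -1 to 1 is refused whole. A call with a gripper value outside its range is refused whole. The fingers move at their own pace and stop on an object; the grip force is fixed at half the most. Time passes only in rows, so rows that repeat a pose let the fingers close. It gives the time, the measured TCP pose, the force, the opening and the grip force at its end, in the units of the state.
- sensors.read_state(): the state, without advancing time (a new reading comes with each control period).
- cams.camera(name): name is "scene" or "top" or "wrist"; returns a dict with "color" (480x640x3 uint8, red, green, blue), "z_map" (480x640 float32, m along the optical axis (not along the pixel's ray), 0 where there is no reading), "fovy" (degrees; the focal length in pixels is half the picture's height over the tangent of half this angle, whatever the lens; pixels are square), "cx", "cy" (the principal point, pixels), "k1" (the pictures are not rectified: a ray, as slopes to the right and down, at radius r is drawn at 1 + k1 r^2 times it, then the intrinsics apply), "rvec" (rotation vector, rad) and "tvec" (3), from world to camera coordinates, as OpenCV has them; the wrist camera has in their place "T_tool_cam" (4x4, takes a point from camera to tool coordinates, whose origin is the TCP and whose axes are the flange's). Camera axes: x right, y down, z forward; pixel columns grow to the right and rows downward; lengths in m; the calibration is good to about 2 mm. A picture is of the moment at which its call begins: read the wrist's pose just before it.
- order.hand_in(): hands the job in; it is judged then, once.
The state is a dict: "time": time; "joint_pos": joint angles; "qd": joint speeds; "effort": joint torques, N m; "ee_pos": TCP position; "orientation": TCP orientation; "contact_force": force on the tool from outside, world axes, zero at the start; "wrist_torque": the same for the moment, N m; "gripper_width": opening from 0.0 (shut) to 1.0 (fully open); "grasp_force": force on a finger pad.
Only numpy, scipy, OpenCV 4.12 (cv2) and the standard library are available. Lean on these libraries where they do the work, as an engineer would, in place of code of your own. Each camera call takes 0.05 s, during which the arm holds its last target. There are 200 camera calls.

## Working session

There is one attempt and no reset: what is moved stays moved. The work goes in short steps, Python scripts to look and compute and a shell command to move; the robot and the scene stay as the last step left them, time stands still between calls to the robot, and variables do not carry over. Pictures are saved under pics/ and viewed, at most 10 in all, crops included, and the job is handed in when it is done.

```bash
mkdir -p pics
cat > h.py <<'E'
import numpy as np,cv2
from scipy.spatial.transform import Rotation as R
from station import sensors,cams,order
def world(c):
    f=240/np.tan(np.radians(c['fovy'])/2)
    v,u=np.mgrid[0:480,0:640].astype(float)
    a=(u-c['cx'])/f;b=(v-c['cy'])/f
    x,y=a.copy(),b.copy()
    for _ in range(10):
        s=1+c['k1']*(x*x+y*y);x=a/s;y=b/s
    z=c['z_map']
    P=np.stack([x*z,y*z,z],-1)
    Rm=cv2.Rodrigues(np.array(c['rvec'],float))[0]
    W=(P-np.array(c['tvec']).ravel())@Rm
    W[z==0]=np.nan
    return W
E
python3 - <<'E'
from h import *
s=sensors.read_state();print(s)
for n in('top','scene'):
    c=cams.camera(n);cv2.imwrite(f'pics/{n}0.png',c['color'][...,::-1]);np.savez(f'{n}0.npz',W=world(c),color=c['color'])
    print(n,c['fovy'],c['tvec'])
E
```

```text
{'time': 0.0, 'joint_pos': array([ 1.08118279e+00,  2.59341028e-01,  1.53604637e+00,  1.09500261e-07,
        1.34798373e+00, -2.02752235e-01]), 'qd': array([-0.00099955, -0.00177891,  0.00025875, -0.00079962,  0.00053339,
       -0.00059319]), 'effort': array([-1.07620330e-03, -4.37288260e+01, -2.84006220e+01,  7.18696020e-02,
        4.13967704e-02, -8.61005492e-05]), 'ee_pos': array([0.15533726, 0.52710063, 0.23983346]), 'orientation': array([ 1.42939328e-01,  9.89731053e-01, -8.36466796e-04, -3.01777657e-04]), 'contact_force': array([-0.26874519,  0.21084679,  0.65737892]), 'wrist_torque': array([-0.01514681, -0.01125451, -0.02527726]), 'grasp_force': 0.0, 'gripper_width': 0.9997465149199342}
top 54.804382672797395 [0.0551135  0.61060639 1.00457876]
scene 51.87084925929161 [ 0.01708211 -0.42771788  1.75572239]
```

View pics/top0.png

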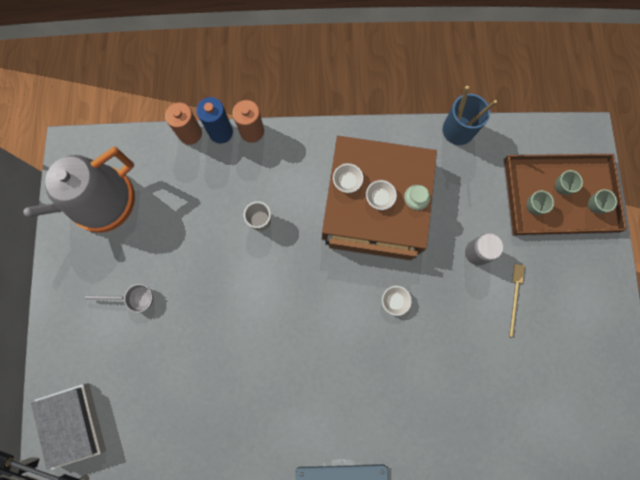

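View pics/scene0.png

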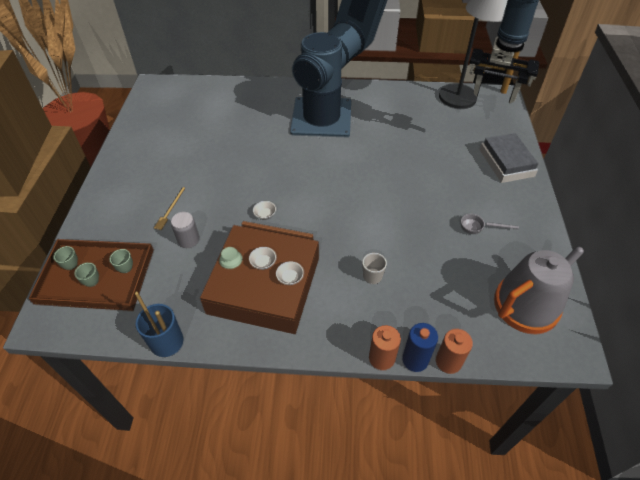

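The top view shows the stand around (380,195), its drawer front along (330,238)-(417,253), the dish at (397,301), the cup at (257,215), the tin at (485,249) and the spoon at (516,300). Next I measure these.

```bash
cat > m.py <<'E'
from h import *
def meas(W,col,tag=''):
    sel=(W[...,2]>.07)&(W[...,2]<.09)&(W[...,0]>.3)
    hsv=cv2.cvtColor(col,cv2.COLOR_RGB2HSV)
    teak=((hsv[...,0]<14)&(hsv[...,1]>100)&sel).astype(np.uint8)
    n,l,st,ce=cv2.connectedComponentsWithStats(teak)
    k=1+np.argmax(st[1:,4]);p=W[l==k]
    r=cv2.minAreaRect(p[:,:2].astype(np.float32));print(tag,'stand top',r,np.median(p[:,2]))
    return r
if __name__=='__main__':
    for n in('top','scene'):
        d=np.load(n+'0.npz');W=d['W'];col=d['color'];meas(W,col,n)
        hsv=cv2.cvtColor(col,cv2.COLOR_RGB2HSV)
        up=((W[...,2]>.006)&(W[...,2]<.12)&(W[...,0]>.25)).astype(np.uint8)
        nn,l,st,ce=cv2.connectedComponentsWithStats(up)
        for k in range(1,nn):
            if st[k,4]>40:
                p=W[l==k];(c,rr)=cv2.minEnclosingCircle(p[:,:2].astype(np.float32))
                print(n,ce[k].round(),st[k,4],'xy',np.round(c,3),'r',round(rr,3),'zmax',np.nanmax(p[:,2]).round(3),p[:,:2].min(0).round(3),p[:,:2].max(0).round(3))
    W=np.load('top0.npz')['W']
    for u in (345,365,385,405):
        print(u,[(tuple(W[v,u].round(3))) for v in range(228,264,4)])
E
python3 m.py
```

```text
top stand top ((0.718794047832489, -0.11024537682533264), (0.23752734065055847, 0.24137184023857117), 79.59991455078125) 0.08103242948675454
top [465. 120.] 1592 xy [ 0.899 -0.33 ] r 0.046 zmax 0.12 [ 0.854 -0.374] [ 0.944 -0.284]
top [248. 121.] 898 xy [0.907 0.203] r 0.036 zmax 0.119 [0.878 0.168] [0.941 0.239]
top [183. 123.] 978 xy [0.911 0.369] r 0.043 zmax 0.12 [0.876 0.326] [0.943 0.41 ]
top [220. 130.] 544 xy [0.907 0.277] r 0.032 zmax 0.12 [0.877 0.246] [0.922 0.305]
top [379. 198.] 11617 xy [ 0.724 -0.124] r 0.186 zmax 0.119 [ 0.563 -0.262] [0.878 0.029]
top [565. 194.] 6860 xy [ 0.719 -0.579] r 0.171 zmax 0.062 [ 0.616 -0.739] [ 0.831 -0.437]
top [108. 201.] 2413 xy [0.745 0.565] r 0.11 zmax 0.12 [0.655 0.476] [0.818 0.652]
top [257. 215.] 527 xy [0.676 0.175] r 0.036 zmax 0.07 [0.642 0.147] [0.704 0.21 ]
top [484. 249.] 862 xy [ 0.579 -0.347] r 0.031 zmax 0.097 [ 0.548 -0.378] [ 0.609 -0.316]
top [516. 291.] 353 xy [ 0.461 -0.431] r 0.087 zmax 0.015 [ 0.377 -0.46 ] [ 0.548 -0.407]
top [128. 298.] 572 xy [0.488 0.513] r 0.083 zmax 0.034 [0.457 0.431] [0.523 0.595]
top [397
[... 3099 characters left out ...]
p.float64(-0.113), np.float64(0.076)), (np.float64(0.574), np.float64(-0.121), np.float64(0.022)), (np.float64(0.568), np.float64(-0.124), np.float64(-0.002))]
405 [(np.float64(0.628), np.float64(-0.161), np.float64(0.081)), (np.float64(0.619), np.float64(-0.161), np.float64(0.08)), (np.float64(0.609), np.float64(-0.159), np.float64(0.083)), (np.float64(0.6), np.float64(-0.159), np.float64(0.081)), (np.float64(0.591), np.float64(-0.159), np.float64(0.081)), (np.float64(0.595), np.float64(-0.172), np.float64(0.008)), (np.float64(0.574), np.float64(-0.158), np.float64(0.076)), (np.float64(0.567), np.float64(-0.161), np.float64(0.06)), (np.float64(0.566), np.float64(-0.172), np.float64(0.002))]
```

```bash
cat >> h.py <<'E'
C=np.array([.716,-.110]);PH=np.radians(-10.2)
XA=np.array([np.cos(PH),np.sin(PH)]);YA=np.array([-np.sin(PH),np.cos(PH)])
def st(p): d=np.asarray(p)[:2]-C; return np.array([d@XA,d@YA])
def wo(sx,sy): return C+sx*XA+sy*YA
def go(sx,sy,z):
    s=sensors.read_state();Q=R.from_quat(s['orientation'])
    # goal: tool y along stand +x, z down
    ty=np.r_[XA,0];tz=np.array([0,0,-1.]);tx=np.cross(ty,tz)
    G=R.from_matrix(np.c_[tx,ty,tz])
    w=np.r_[wo(sx,sy),z]
    print('t',round(s['time'],2),'stand',st(s['ee_pos']).round(4),'z',s['ee_pos'][2].round(4),'F',s['contact_force'].round(2))
    print('shift',(Q.inv().apply(w-s['ee_pos'])/.12).round(3),'turn',((Q.inv()*G).as_rotvec()/(np.pi/2)).round(3))
E
python3 -c "
from h import *
go(-.234,-.01,.15);print(st([.472,-.142]))"
python3 -m pendant '[{"x":-1,"y":-1,"hand":40},{"x":-1,"y":-1,"hand":40},{"x":-1,"y":-1,"hand":40}]'
python3 -m pendant '[{"x":-1,"y":-1,"hand":40},{"x":-1,"y":-1,"hand":40},{"x":-1,"y":-1,"hand":40}]'
python3 -c "
from h import *
go(-.234,-.01,.15)"
```

```text
t 0.1 stand [-0.6646  0.5278] z 0.2399 F [ 0.66 -0.05 -0.39]
shift [-4.054 -4.064  0.754] turn [-0.001  0.001  0.931]
[-0.23447702 -0.07470294]
t 0.1 stand [-0.6646  0.5278] z 0.2399 F [ 0.66 -0.05 -0.39]
shift [-4.054 -4.064  0.754] turn [-0.001  0.001  0.931]invalid input
invalid input
```

```bash
python3 -m pendant '[{"x":-1.0,"y":-1.0,"z":0.0,"ax":0.0,"ay":0.0,"az":0.0,"hand":40.0},{"x":-1.0,"y":-1.0,"z":0.0,"ax":0.0,"ay":0.0,"az":0.0,"hand":40.0},{"x":-1.0,"y":-1.0,"z":0.0,"ax":0.0,"ay":0.0,"az":0.0,"hand":40.0}]'
```

```text
time: 0.48
ee_pos: [0.2371, 0.3764, 0.2402]
orientation: [0.143, 0.99, -0.001, -0.0]
contact_force: [1.4, -0.3, 0.4]
gripper_width: 0.728
grasp_force: 0.0
```

All keys are required in each row.

```bash
python3 -m pendant '[{"x":-1,"y":-1,"z":0,"ax":0,"ay":0,"az":0,"hand":40},{"x":-1,"y":-1,"z":0,"ax":0,"ay":0,"az":0,"hand":40},{"x":-1,"y":-1,"z":0,"ax":0,"ay":0,"az":0,"hand":40}]'
python3 -m pendant '[{"x":-1,"y":-1,"z":0,"ax":0,"ay":0,"az":0,"hand":40},{"x":-1,"y":-1,"z":0,"ax":0,"ay":0,"az":0,"hand":40},{"x":-1,"y":-1,"z":0,"ax":0,"ay":0,"az":0,"hand":40}]'
python3 -c "
from h import *
go(-.234,-.01,.15)"
```

```text
time: 0.85
ee_pos: [0.3184, 0.2274, 0.2405]
orientation: [0.143, 0.99, -0.0, 0.0]
contact_force: [1.7, -0.1, -0.1]
gripper_width: 0.442
grasp_force: 0.0
time: 1.23
ee_pos: [0.3997, 0.0781, 0.2405]
orientation: [0.144, 0.99, -0.0, 0.0]
contact_force: [0.8, 0.5, -0.9]
gripper_width: 0.429
grasp_force: 0.0
t 1.23 stand [-0.3446  0.1291] z 0.2405 F [ 0.8   0.51 -0.92]
shift [-1.044 -1.05   0.755] turn [-0.    0.    0.93]
```

```bash
python3 -m pendant '[{"x":-1,"y":-1,"z":0.4,"ax":0,"ay":0,"az":0.1,"hand":40},{"x":-1,"y":-1,"z":0.7,"ax":0,"ay":0,"az":0.2,"hand":40},{"x":-1,"y":-1,"z":0.75,"ax":0,"ay":0,"az":0.93,"hand":40},{"x":-1,"y":-1,"z":0.75,"ax":0,"ay":0,"az":0.93,"hand":40},{"x":-1,"y":-1,"z":0.75,"ax":0,"ay":0,"az":0.93,"hand":40},{"x":-1,"y":-1,"z":0.75,"ax":0,"ay":0,"az":0.93,"hand":40},{"x":-1,"y":-1,"z":0.75,"ax":0,"ay":0,"az":0.93,"hand":40},{"x":-1,"y":-1,"z":0.75,"ax":0,"ay":0,"az":0.93,"hand":40},{"x":-1,"y":-1,"z":0.75,"ax":0,"ay":0,"az":0.93,"hand":40},{"x":-1,"y":-1,"z":0.75,"ax":0,"ay":0,"az":0.93,"hand":40}]'
python3 -c "
from h import *
go(-.234,-.01,.03)"
```

```text
time: 2.48
ee_pos: [0.48, -0.0686, 0.1505]
orientation: [0.766, 0.643, -0.0, -0.0]
contact_force: [-0.0, -0.2, -0.2]
gripper_width: 0.424
grasp_force: 0.0
t 2.48 stand [-0.2396 -0.001 ] z 0.1505 F [-0.03 -0.22 -0.16]
shift [-0.075  0.047  1.004] turn [-0.    -0.     0.003]
```

```bash
python3 -m pendant '[{"x":0,"y":0.045,"z":0.4,"ax":0,"ay":0,"az":0,"hand":40},{"x":0,"y":0.045,"z":0.75,"ax":0,"ay":0,"az":0,"hand":40},{"x":0,"y":0.045,"z":0.95,"ax":0,"ay":0,"az":0,"hand":40},{"x":0,"y":0.045,"z":1,"ax":0,"ay":0,"az":0,"hand":40},{"x":-0.1,"y":0.045,"z":1,"ax":0,"ay":0,"az":0,"hand":40},{"x":-0.2,"y":0.045,"z":1,"ax":0,"ay":0,"az":0,"hand":40},{"x":-0.25,"y":0.045,"z":1,"ax":0,"ay":0,"az":0,"hand":40},{"x":-0.3,"y":0.045,"z":1,"ax":0,"ay":0,"az":0,"hand":40}]'
python3 -c "
from h import *
c=cams.camera('top');cv2.imwrite('pics/t1.png',cv2.resize(c['color'][180:360,280:520,::-1],None,fx=3,fy=3))
go(-.234,-.12,.03)"
```

```text
time: 3.48
ee_pos: [0.4793, -0.1058, 0.0313]
orientation: [0.767, 0.642, 0.0, 0.0]
contact_force: [-1.1, 0.5, 1.2]
gripper_width: 0.43
grasp_force: 0.4
t 3.52 stand [-0.2337 -0.0382] z 0.0312 F [ 0.19 -0.55 -0.02]
shift [-0.682 -0.003  0.01 ] turn [0.001 0.    0.   ]
```

View pics/t1.png

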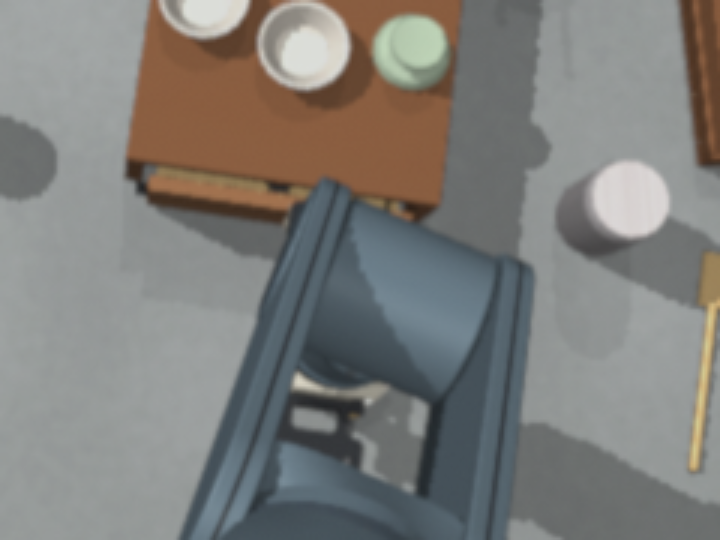

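The arm hides the dish in this view, though the positions say the fingers are at its rim. I'll push slowly.

```bash
python3 -m pendant '[{"x":-0.03,"y":0,"z":0,"ax":0,"ay":0,"az":0,"hand":40},{"x":-0.08,"y":0,"z":0,"ax":0,"ay":0,"az":0,"hand":40},{"x":-0.13,"y":0,"z":0,"ax":0,"ay":0,"az":0,"hand":40},{"x":-0.18,"y":0,"z":0,"ax":0,"ay":0,"az":0,"hand":40},{"x":-0.23,"y":0,"z":0,"ax":0,"ay":0,"az":0,"hand":40},{"x":-0.28,"y":0,"z":0,"ax":0,"ay":0,"az":0,"hand":40},{"x":-0.33,"y":0,"z":0,"ax":0,"ay":0,"az":0,"hand":40},{"x":-0.38,"y":0,"z":0,"ax":0,"ay":0,"az":0,"hand":40}]'
python3 -m pendant '[{"x":-0.05,"y":0,"z":0,"ax":0,"ay":0,"az":0,"hand":40},{"x":-0.1,"y":0,"z":0,"ax":0,"ay":0,"az":0,"hand":40},{"x":-0.15,"y":0,"z":0,"ax":0,"ay":0,"az":0,"hand":40},{"x":-0.2,"y":0,"z":0,"ax":0,"ay":0,"az":0,"hand":40},{"x":-0.25,"y":0,"z":0,"ax":0,"ay":0,"az":0,"hand":40},{"x":-0.29,"y":0,"z":0,"ax":0,"ay":0,"az":0,"hand":40},{"x":-0.31,"y":0,"z":0,"ax":0,"ay":0,"az":0,"hand":40},{"x":-0.32,"y":0,"z":0,"ax":0,"ay":0,"az":0,"hand":40},{"x":-0.32,"y":0,"z":0,"ax":0,"ay":0,"az":0,"hand":40}]'
python3 -m pendant '[{"x":0.1,"y":0,"z":0,"ax":0,"ay":0,"az":0,"hand":40},{"x":0.3,"y":0,"z":0,"ax":0,"ay":0,"az":0,"hand":40},{"x":0.5,"y":-0.1,"z":-0.4,"ax":0,"ay":0,"az":0,"hand":20},{"x":0.8,"y":-0.3,"z":-0.8,"ax":0,"ay":0,"az":0,"hand":0},{"x":1,"y":-0.5,"z":-0.9,"ax":0,"ay":0,"az":0,"hand":0},{"x":1,"y":-0.5,"z":-0.9,"ax":0,"ay":0,"az":0,"hand":0},{"x":1,"y":-0.5,"z":-0.9,"ax":0,"ay":0,"az":0,"hand":0}]'
python3 - <<'E'
from h import *
c=cams.camera('top');cv2.imwrite('pics/t2.png',c['color'][...,::-1])
W=world(c);m=(W[...,2]>.006)&(W[...,2]<.05)&(W[...,0]>.38)&(W[...,0]<.55)&(W[...,1]>-.36)&(W[...,1]<-.1)
n,l,s,ce=cv2.connectedComponentsWithStats(m.astype(np.uint8))
for k in range(1,n):
    if s[k,4]>40:
        p=W[l==k];q,r=cv2.minEnclosingCircle(p[:,:2].astype(np.float32));print(q,r,st(q),np.nanmax(p[:,2]))
go(-.2,0,.08)
E
```

```text
time: 4.53
ee_pos: [0.4711, -0.1503, 0.0307]
orientation: [0.767, 0.642, -0.0, 0.0]
contact_force: [-0.6, 0.2, 0.3]
gripper_width: 0.431
grasp_force: 0.3
time: 5.65
ee_pos: [0.4644, -0.1877, 0.0306]
orientation: [0.767, 0.642, -0.0, -0.0]
contact_force: [0.8, 0.0, 0.2]
gripper_width: 0.426
grasp_force: 0.2
time: 6.52
ee_pos: [0.4267, -0.0589, 0.1386]
orientation: [0.767, 0.642, 0.0, 0.0]
contact_force: [0.6, 0.1, 0.1]
gripper_width: 0.005
grasp_force: 0.0
t 6.58 stand [-0.2937 -0.0012] z 0.1383 F [ 0.01 -0.45  0.71]
shift [0.009 0.781 0.486] turn [0.    0.    0.001]
```

View pics/t2.png

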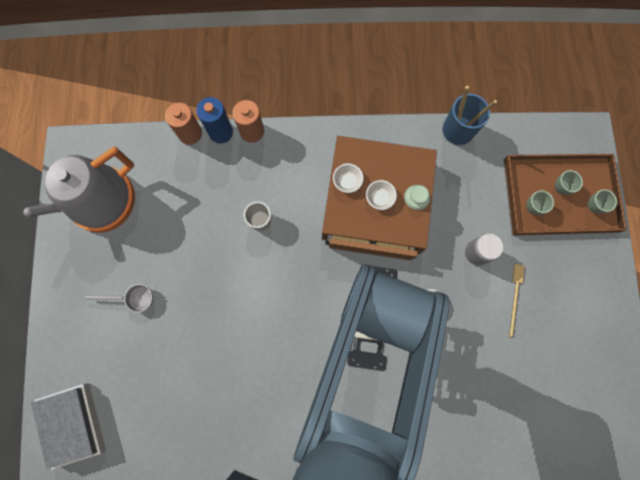

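The arm covers most of the dish, with an edge showing near (436,295). I'll use the scene camera instead.

Run:
```python
from h import *
c=cams.camera('scene');cv2.imwrite('pics/s2.png',c['color'][...,::-1])
W=world(c);m=(W[...,2]>.006)&(W[...,2]<.05)&(W[...,0]>.38)&(W[...,0]<.55)&(W[...,1]>-.36)&(W[...,1]<-.1)
n,l,s,ce=cv2.connectedComponentsWithStats(m.astype(np.uint8))
for k in range(1,n):
    if s[k,4]>20:
        p=W[l==k];q,r=cv2.minEnclosingCircle(p[:,:2].astype(np.float32));print(ce[k],p[:,:2].min(0),p[:,:2].max(0),st(q),r,np.nanmax(p[:,2]))
```

```text
[236.49824561 205.05263158] [ 0.40737905 -0.26774825] [ 0.49357616 -0.19200424] [-0.24206893 -0.16473436] 0.045097921043634415 0.027959750375880162
```

View pics/s2.png

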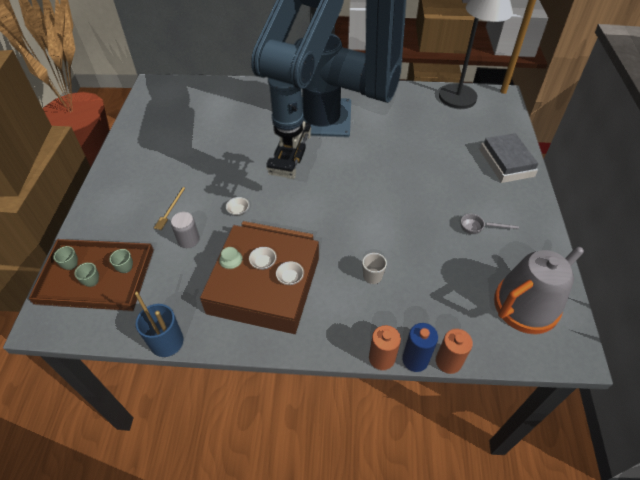

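The dish is now at stand y ≈ -0.163, upright and clear of the front, which ends at ±0.100. In the picture it is at (237,206). Next I approach the front.

```bash
python3 -m pendant '[{"x":0,"y":0.2,"z":0.48,"ax":0,"ay":0,"az":0,"hand":0},{"x":0,"y":0.5,"z":0.48,"ax":0,"ay":0,"az":0,"hand":0},{"x":0,"y":0.8,"z":0.48,"ax":0,"ay":0,"az":0,"hand":0},{"x":0,"y":0.95,"z":0.48,"ax":0,"ay":0,"az":0,"hand":0},{"x":0,"y":0.98,"z":0.48,"ax":0,"ay":0,"az":0,"hand":0},{"x":0,"y":1,"z":0.48,"ax":0,"ay":0,"az":0,"hand":0},{"x":0,"y":1,"z":0.48,"ax":0,"ay":0,"az":0,"hand":0}]'
python3 -c "
from h import *
go(-.1575,0,.08)"
python3 -m pendant '[{"x":0,"y":0.05,"z":0,"ax":0,"ay":0,"az":0,"hand":0},{"x":0,"y":0.08,"z":0,"ax":0,"ay":0,"az":0,"hand":0},{"x":0,"y":0.1,"z":0,"ax":0,"ay":0,"az":0,"hand":0},{"x":0,"y":0.11,"z":0,"ax":0,"ay":0,"az":0,"hand":0},{"x":0,"y":0.11,"z":0,"ax":0,"ay":0,"az":0,"hand":0}]'
```

```text
time: 7.5
ee_pos: [0.5438, -0.0801, 0.0808]
orientation: [0.767, 0.642, -0.0, -0.0]
contact_force: [0.4, -0.7, -0.7]
gripper_width: 0.001
grasp_force: 0.0
t 7.5 stand [-0.1747 -0.0011] z 0.0808 F [ 0.36 -0.65 -0.69]
shift [0.009 0.144 0.006] turn [-0.001 -0.     0.001]
time: 8.12
ee_pos: [0.5576, -0.0824, 0.081]
orientation: [0.767, 0.642, -0.0, -0.0]
contact_force: [0.4, -0.4, -0.2]
gripper_width: 0.007
grasp_force: 0.0
```

```bash
python3 -m pendant '[{"x":0,"y":0.01,"z":0,"ax":0,"ay":0,"az":0,"hand":0},{"x":0,"y":0.02,"z":0,"ax":0,"ay":0,"az":0,"hand":0},{"x":0,"y":0.02,"z":0,"ax":0,"ay":0,"az":0,"hand":0}]'|grep -E 'ee|force'
python3 -m pendant '[{"x":0,"y":0.01,"z":0,"ax":0,"ay":0,"az":0,"hand":0},{"x":0,"y":0.02,"z":0,"ax":0,"ay":0,"az":0,"hand":0},{"x":0,"y":0.02,"z":0,"ax":0,"ay":0,"az":0,"hand":0}]'|grep -E 'ee|force'
```

```text
ee_pos: [0.56, -0.0829, 0.0811]
contact_force: [0.2, -0.8, 0.6]
grasp_force: 0.0
ee_pos: [0.5624, -0.0833, 0.0811]
contact_force: [0.2, -0.9, -0.2]
grasp_force: 0.0
```

```bash
python3 -m pendant '[{"x":0,"y":0.01,"z":0,"ax":0,"ay":0,"az":0,"hand":0},{"x":0,"y":0.02,"z":0,"ax":0,"ay":0,"az":0,"hand":0},{"x":0,"y":0.02,"z":0,"ax":0,"ay":0,"az":0,"hand":0}]'|grep -E 'ee|force'
python3 -m pendant '[{"x":0,"y":0.01,"z":0,"ax":0,"ay":0,"az":0,"hand":0},{"x":0,"y":0.02,"z":0,"ax":0,"ay":0,"az":0,"hand":0},{"x":0,"y":0.02,"z":0,"ax":0,"ay":0,"az":0,"hand":0}]'|grep -E 'ee|force'
```

```text
ee_pos: [0.5648, -0.0838, 0.0811]
contact_force: [-0.3, -0.4, 0.8]
grasp_force: 0.0
ee_pos: [0.5665, -0.084, 0.081]
contact_force: [-2.9, 0.7, 3.4]
grasp_force: 1.8
```

```bash
python3 -m pendant '[{"x":0,"y":0.01,"z":0,"ax":0,"ay":0,"az":0,"hand":0},{"x":0,"y":0.02,"z":0,"ax":0,"ay":0,"az":0,"hand":0},{"x":0,"y":0.02,"z":0,"ax":0,"ay":0,"az":0,"hand":0}]'|grep -E 'ee|force'
python3 -m pendant '[{"x":0,"y":0.01,"z":0,"ax":0,"ay":0,"az":0,"hand":0},{"x":0,"y":0.02,"z":0,"ax":0,"ay":0,"az":0,"hand":0},{"x":0,"y":0.02,"z":0,"ax":0,"ay":0,"az":0,"hand":0}]'|grep -E 'ee|force'
```

```text
ee_pos: [0.5694, -0.0845, 0.0811]
contact_force: [-4.0, 1.0, 4.1]
grasp_force: 1.9
ee_pos: [0.5718, -0.085, 0.0811]
contact_force: [-3.4, 1.4, 3.9]
grasp_force: 2.2
```

```bash
python3 -m pendant '[{"x":0,"y":0.01,"z":0,"ax":0,"ay":0,"az":0,"hand":0},{"x":0,"y":0.01,"z":0,"ax":0,"ay":0,"az":0,"hand":0}]'|grep -E 'ee|force'
python3 -m pendant '[{"x":0,"y":-0.05,"z":0,"ax":0,"ay":0,"az":0,"hand":0},{"x":0,"y":-0.1,"z":0,"ax":0,"ay":0,"az":0,"hand":0},{"x":0,"y":-0.17,"z":0,"ax":0,"ay":0,"az":0,"hand":0},{"x":0,"y":-0.25,"z":0,"ax":0,"ay":0,"az":0,"hand":0},{"x":0,"y":-0.35,"z":0,"ax":0,"ay":0,"az":0,"hand":0},{"x":0,"y":-0.5,"z":0,"ax":0,"ay":0,"az":0,"hand":0},{"x":0,"y":-0.7,"z":0,"ax":0,"ay":0,"az":0,"hand":0},{"x":0,"y":-0.9,"z":-0.2,"ax":0,"ay":0,"az":0,"hand":0},{"x":0,"y":-1,"z":-0.5,"ax":0,"ay":0,"az":0,"hand":0},{"x":0,"y":-1,"z":-0.6,"ax":0,"ay":0,"az":0,"hand":0}]'|grep -E 'ee|force'
python3 -m pendant '[{"x":0,"y":-0.5,"z":-0.2,"ax":0,"ay":0,"az":0,"hand":0},{"x":0.4,"y":-0.9,"z":-0.4,"ax":0,"ay":0,"az":0,"hand":0},{"x":0.8,"y":-0.9,"z":-0.4,"ax":0,"ay":0,"az":0,"hand":0},{"x":0.8,"y":-0.9,"z":-0.4,"ax":0,"ay":0,"az":0,"hand":0}]'
python3 - <<'E'
from h import *
for n in('top','scene'):
    c=cams.camera(n)
    cv2.imwrite(f'pics/{n}3.png',c['color'][...,::-1]);W=world(c)
    m=(W[...,2]>.006)&(W[...,2]<.05)&(W[...,0]>.38)&(W[...,0]<.52)&(W[...,1]>-.36)&(W[...,1]<-.1)
    k,l,s,ce=cv2.connectedComponentsWithStats(m.astype(np.uint8))
    for k in range(1,k):
        if s[k,4]>20:
            p=W[l==k];q,r=cv2.minEnclosingCircle(p[:,:2].astype(np.float32));print(n,st(q),r,np.nanmax(p[:,2]))
E
```

```text
ee_pos: [0.5725, -0.0851, 0.0811]
contact_force: [-6.2, 0.9, 4.5]
grasp_force: 3.1
ee_pos: [0.4553, -0.0644, 0.1553]
contact_force: [0.8, -0.4, -0.3]
grasp_force: 0.0
time: 12.38
ee_pos: [0.3653, 0.0525, 0.2015]
orientation: [0.765, 0.644, 0.001, 0.001]
contact_force: [-0.1, -1.0, -0.3]
gripper_width: 0.006
grasp_force: 0.0
top [-0.23261256 -0.16100901] 0.036979202181100845 0.02859106874457424
scene [-0.24251095 -0.15911459] 0.04512786865234375 0.028360403117338798
```

View pics/top3.png

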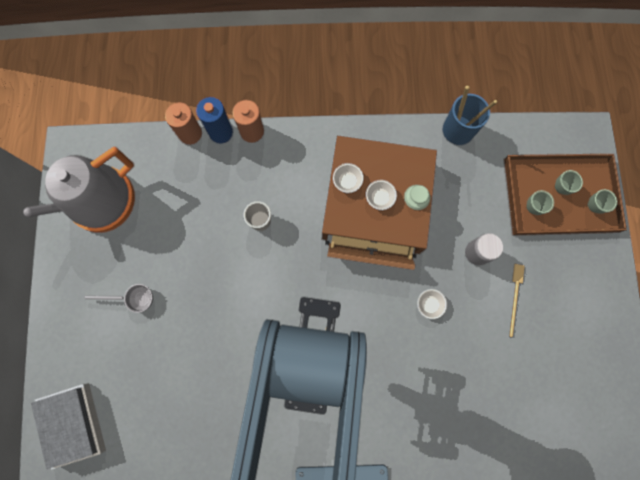

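View pics/scene3.png

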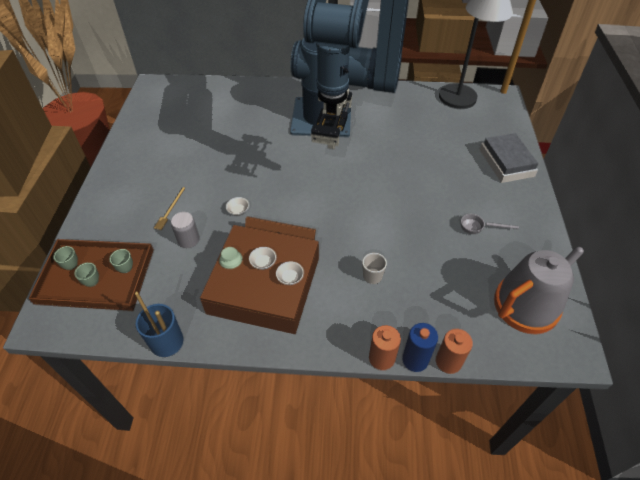

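The front is now tilted out: its edge runs from (330,257) to (414,264) and the inside shows. The dish stands clear at (432,304), at stand y = -0.161, and everything else is where it was.

```bash
python3 -c "
from station import order
print(order.hand_in())"
```

```text
the job is handed in; nothing more can be done
None
```

The job is handed in: I pushed the dish to the right until it was clear of the drawer front (centre about 161 mm from the stand's centre, 135 mm needed), then pressed the front until its catch released, and left it ajar with the arm backed away and nothing else moved.

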